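# Pop the fuse hatch of the microscope's lamp supply

### The arm

A 6-joint arm with a two-finger parallel gripper is mounted at the origin on the work surface. World frame = base frame: x ahead of the robot, y to its left, z up, the work surface at z = 0. Lengths are in mm, angles in rad, forces in N, time in s.
With the tool pointing down it reaches from about 425 to 950 mm from the base axis. Payload 3.5 kg.
Tool frame: the origin (TCP) lies midway between the tips of the shut fingers; the grasp point (between the pads) lies 19 mm behind it; z points along the fingers, y is the direction in which the jaws open and shut (so a half turn about z gives the same grasp; the last joint's range is limited). The gripper opens to 85 mm and grips with 20 to 120 N. Pads are 22 mm wide; open, the fingers measure 114 mm over their backs; the gripper's body (76 mm by 85 mm) begins 54 mm behind the grasp point. The pads swing forward as they close: fully open they stand 13 mm farther back than shut.
Start: joints at [1.132, 0.286, 1.577, -0, 1.279, -0.15], TCP at [192.205, 647.042, 231.325] pointing down, gripper open.
Joint ranges: [-2.77, 2.77], [-0.9, 2.22], [0.21, 2.48], [-1.53, 4.67], [0.24, 2.81], [-2.84, 2.84]. Speed limits (rad/s): [2.79, 2.79, 3.14, 3.14, 3.14, 3.14].

### API

Orientations are given as a unit quaternion [x, y, z, w].
In Python, from station import * gives the robot as it stands. The module is installed in compiled form; this text tells all that it offers.
- The arm moves only by the shell command python3 -m handwheel 'ROWS'. ROWS is JSON, a list of rows, each an object of numbers: "hand": the opening, from 0 (shut) to 1 (fully open); "dx", "dy", "dz": the shift along the world's x, y, z in mm; "wx", "wy", "wz": the turn, a rotation vector about the world's x, y, z in rad. In form: [{"hand": .., "dx": .., "dy": .., "dz": .., "wx": .., "wy": .., "wz": ..}, ...]. A call has 1 to 5 rows; each row shifts and turns the commanded pose from where the row before left it; what a row does not reach is not made up. A row lasts 1/10 s, in which the tool goes at most 50 mm and 8.59 degrees, less where a joint would pass 70% of its speed; a pose out of reach is approached as far as the arm can. A call is refused whole if a number of a shift passes 50 or a number of a turn 0.15, either way. A call with a gripper value outside its range is refused whole. The fingers move at their own pace and stop on an object; the grip force is fixed at half the most. Time passes only in rows, so rows that do not move let the fingers close. It gives the time, the measured TCP pose, the force and the opening at its end, in the units of the state.
- sense(): the state, without advancing time (a new reading comes with each control period).
- get_image(name): name is "scene" or "top"; returns a dict with "pixels" (480x640x3 uint8, red, green, blue), "intrinsics" (3x3 intrinsics, pixels), "R" (3x3) and "t" (3): a world point X has camera coordinates R X + t. Camera axes: x right, y down, z forward; pixel columns grow to the right and rows downward; lengths in mm; the calibration is good to about 2 mm. A picture is of the moment at which its call begins. There is no depth.
- job_done(): hands the job in, once; it reports no verdict.
The state is a dict: "t": time; "qpos": joint angles; "qvel": joint speeds; "joint_torque": joint torques, N m; "tool_pos": TCP position; "orientation": TCP orientation; "ft_force": force on the tool from outside, world axes, zero at the start; "torque": the same for the moment, N m; "finger_gap": finger opening in mm.
Only numpy, scipy, OpenCV 4.12 (cv2) and the standard library are available. Lean on these libraries where they do the work, as an engineer would, in place of code of your own. Each camera call takes 0.05 s, during which the arm holds its last target.

### The job

A slide case has been left lying on the fuse hatch of the microscope's lamp supply, the wider of the two cream units. With the fingertips, push the case sideways off the hatch so that it rests flat on the unit's top beside it, to either side, without picking it up. Then press the ribbed front part of the hatch down once, right to its stop, so that its push latch lets go; draw the fingers away, see that the hatch swings fully open and stays open, and do not push it down again. Leave the other unit and everything else alone.

Things in the scene. Friction and masses are not known exactly. Their poses are not given: they have to be found in the camera images.
- unit: Lamp supply, the wider of two cream boxes: 170 deep (x), 300 wide (y), 70 mm high, fixed. Origin: centre of its underside; its front, with knob and rocker switch, faces -x. Flat top at z = 70 mm. The hatch fills x -40 to 55, y -45 to 45 mm; to both sides the top is bare out to y = 150 and -150 mm, but for two small things at its back edge (x about 66, y about 120 and -120 mm).
- hatch (a joint): Grey fuse hatch, 95 x 90 mm plate hinged at its back edge. 0 rad: latched shut; negative: pressed in, stop at -0.08; positive: open, front edge up and back, stop at 1.15. A spring opens it (2.7 N at the ribs). Pressed past -0.05 (3.7 mm at the ribs; stop 5.8 mm) and let go, it swings open in about 1 s and stays up; pressed less, it stays latched. Pushed down when open, it springs back up and does not latch.
- hatch_press (a point): The place to press: on the hatch's top face, midway across, among four thin ribs, 22 mm behind its front edge; moves with the hatch. When shut it lies at x = -18, y = 0, z = 71.5 mm in the unit's frame, 1.5 mm above the unit's top. The hinge line lies at x = 55, z = 69.5 mm, along the unit's y.
- pointer (a joint): Small white drag pointer, 21 mm tall, at the hinge's +y end (x 55, y 56 mm in the unit's frame). 0 rad: upright, as at the start. The hatch tips it back when it opens beyond about 0.55 rad (pointer about 0.6 when fully open) and friction leaves it there: it shows that the hatch has been open. Not to be touched.
- slide_case: White plastic slide case, 64 mm long (its x), 30 mm wide (its y), 20 mm high, about 90 g, with a black seam; it lies loose on the shut hatch, its length roughly along the unit's x. Origin: centre of its underside; z up.
- other_unit: The other cream unit, 170 x 160 mm, 71.5 mm high, narrower; its grey cover plate is screwed down with four screws. Fixed. Origin: centre of its underside. Not to be touched.
- eyepiece: Black microscope eyepiece standing on the unit's top near its back edge, on the +y side: 34 mm wide, 40 mm tall. Origin: centre of its underside. Leave it alone.
- oil_bottle: Small amber dropper bottle standing on the unit's top near its back edge, on the -y side: 24 mm wide, 52 mm tall. Origin: centre of its underside. Leave it alone.
- objective: Steel microscope objective standing on the table beyond the units: 32 mm wide, 44 mm tall. Origin: centre of its underside. Leave it alone.
- mouse: Black computer mouse on the table on the robot's right: 105 x 60 mm, 34 mm tall. Origin: centre of its underside. Leave it alone.
- mug: Blue mug on the table beyond the units: 80 mm wide, 95 mm tall. Origin: centre of its underside. Leave it alone.
- slide_tray: Low open cardboard slide tray on the table beyond the units, 120 x 200 x 22 mm. Origin: centre of its underside. Leave it alone.
- jar: Round glass jar with a white cap on the table on the robot's left: 60 mm wide, 80 mm tall. Origin: centre of its underside. Leave it alone.
Not all that is in view belongs to the job. What is shaped like the slide_case but brown or green is not meant.

How it is judged:
By the outcome, as a careful person would: the job done as asked, in the order asked, and still so for the second after the job is handed in, with the robot touching nothing.
It also fails if it takes over 46 s, if anything falls off the work surface, if the arm or the gripper's body presses on something with over 40 N, if the wrist force passes 120 N, or if a joint passes its speed limit or range.

## Working session

There is one attempt and no reset: what is moved stays moved. The work goes in short steps, Python scripts to look and compute and a shell command to move; the robot and the scene stay as the last step left them, time stands still between calls to the robot, and variables do not carry over. Pictures are saved under pics/ and viewed, and the job is handed in when it is done.

```bash
mkdir -p pics
python3 - <<'E'
from station import *
import cv2
for n in("scene","top"):
    g=get_image(n); cv2.imwrite(f"pics/{n}0.png",g["pixels"][:,:,::-1]); print(n,g["intrinsics"],g["R"],g["t"])
s=sense(); print(s["t"],s["tool_pos"],s["orientation"],s["ft_force"],s["finger_gap"])
E
```

```text
scene [[582.04987433   0.         314.80727958]
 [  0.         582.04987433 240.42238342]
 [  0.           0.           1.        ]] [[-0.89143007  0.4528258   0.01735577]
 [ 0.35728501  0.72587619 -0.58775095]
 [-0.27874694 -0.51773791 -0.80885573]] [ 502.70514433 -149.05643973 1703.53563069]
top [[466.02530756   0.         320.86121066]
 [  0.         466.02530756 230.30352545]
 [  0.           0.           1.        ]] [[-0.00802653 -0.99983588  0.01624169]
 [-0.99856709  0.00715485 -0.05303363]
 [ 0.05290872 -0.01664409 -0.99846064]] [ -11.60520696  550.69773839 1452.1196499 ]
0.1 [191.94307477 646.49954205 230.02854931] [ 1.43896895e-01  9.89592067e-01 -1.05349476e-03 -3.38880176e-04] [ 0.19073345 -0.94269487 -0.46886145] 84.94865578755177
```

View pics/scene0.png

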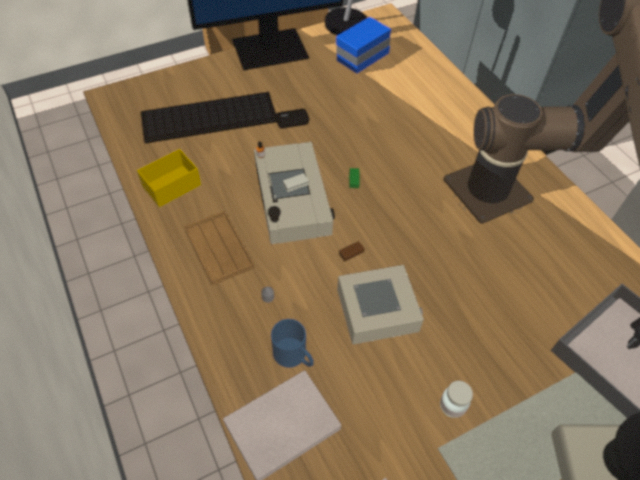

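View pics/top0.png

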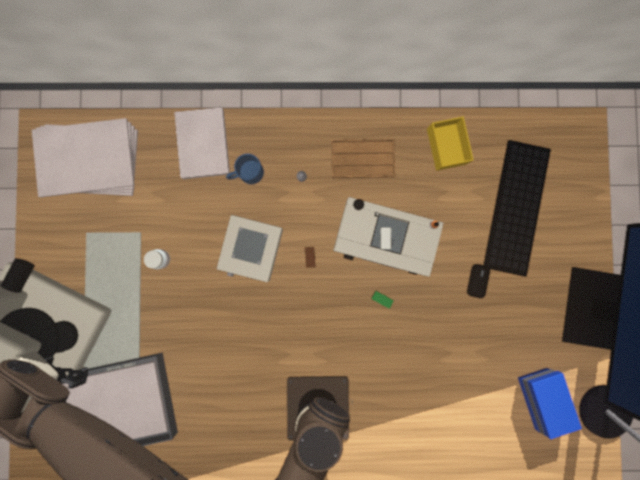

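Candidates for the case are white at top-view (386,237) on the wide unit's hatch, brown at (310,257) and green at (382,299), both on the table. I choose the white one. For the unit, the candidates are the wide box at (388,236) and the narrow one at (250,248). I choose the wide one and will check both in a crop.

Run:
```python
import cv2
a=cv2.imread("pics/top0.png")[190:285,325:450]; cv2.imwrite("pics/c1.png",cv2.resize(a,None,fx=6,fy=6,interpolation=cv2.INTER_CUBIC))
a=cv2.imread("pics/scene0.png")[135:245,245:345]; cv2.imwrite("pics/c2.png",cv2.resize(a,None,fx=5.4,fy=5.4,interpolation=cv2.INTER_CUBIC))
```

```text
(no output)
```

View pics/c1.png

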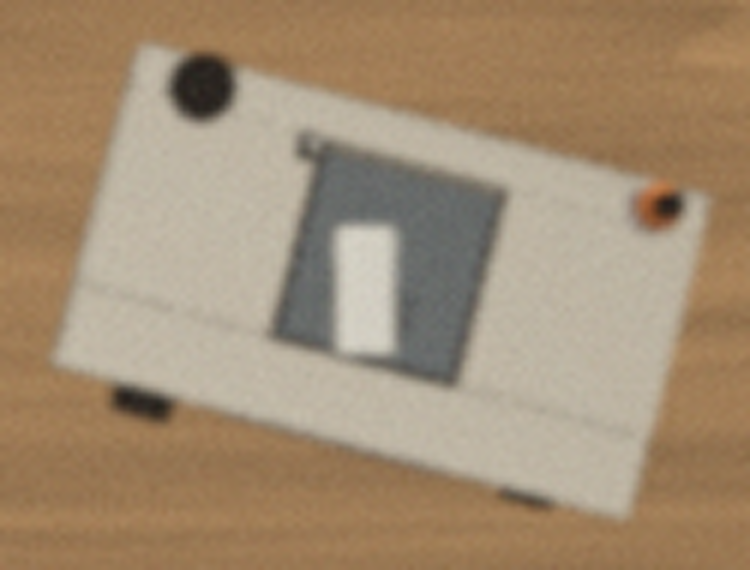

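View pics/c2.png

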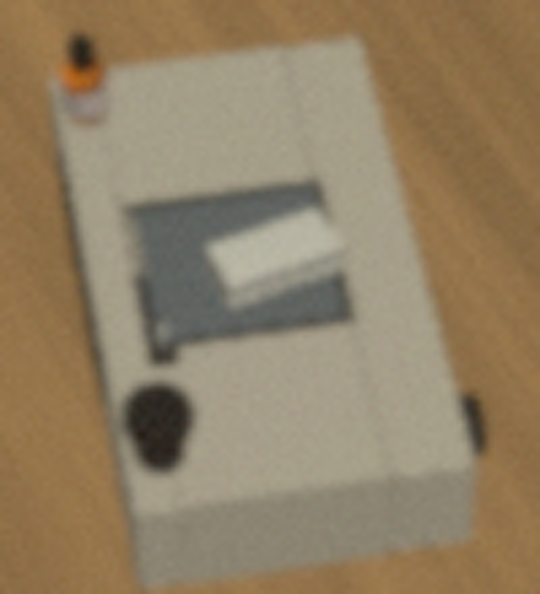

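The crops confirm it: a white case with a black seam lies on the grey hatch of the wide unit, at crop c1 (367,290), and the pointer stands at (308,145). Next I measure both poses.

```bash
cat > h.py <<'E'
from station import *
import numpy as np, cv2
def ray(g,uv,z):
    K,R,t=[np.array(g[k]) for k in("intrinsics","R","t")]
    d=R.T@np.linalg.inv(K)@np.array([*uv,1.]);c=-R.T@t
    return c+d*(z-c[2])/d[2]
def proj(g,X):
    K,R,t=[np.array(g[k]) for k in("intrinsics","R","t")]
    p=K@(R@np.array(X)+t);return p[:2]/p[2]
E
python3 - <<'E'
from h import *
g=get_image("top");s=get_image("scene")
f=lambda L,z,o=(325,190),k=6:np.array([ray(g,((x+.5)/k-.5+o[0],(y+.5)/k-.5+o[1]),z) for x,y in L])
f2=lambda L,z:np.array([ray(s,((x+.5)/5.4-.5+245,(y+.5)/5.4-.5+135),z) for x,y in L])
def pose(P,M):
    P=P[:,:2];M=np.array(M,float);a=P-P.mean(0);b=M-M.mean(0)
    th=np.arctan2((b[:,0]*a[:,1]-b[:,1]*a[:,0]).sum(),(a*b).sum())
    R=np.array([[np.cos(th),-np.sin(th)],[np.sin(th),np.cos(th)]]);o=P.mean(0)-R@M.mean(0)
    print(o.round(1),th.round(3),"res",np.round(P-(M@R.T+o),1).tolist());return o,R,th
U=f([(140,45),(710,195),(630,518),(55,362)],70)
o,R,th=pose(U,[(85,150),(85,-150),(-85,-150),(-85,150)])
H=f([(320,145),(507,188),(455,384),(272,338)],71.5)
print((H[:,:2]-o)@R)
C=f([(333,226),(398,224),(398,355),(337,353)],91.5)
pose(C,[(32,15),(32,-15),(-32,-15),(-32,15)]);print("case in unit",(C[:,:2]-o)@R, (C[:,:2].mean(0)-o)@R)
# scene check: top corners
for X in[(85,150),(85,-150),(-85,-150),(-85,150)]:
    w=R@X+o;p=proj(s,[*w,70]);print("scene crop",((p-[245,135]+.5)*5.4).round())
C2=f2([(205,245),(312,205),(347,243),(230,293)],91.5);print("case scene in unit",(C2[:,:2]-o)@R)
U2=f2([(133,518),(50,82),(360,38),(470,470)],70);pose(U2,[(85,150),(85,-150),(-85,-150),(-85,150)])
E
```

```text
[ 528.4 -220.2] -0.268 res [[-1.8, 0.1], [-0.5, 0.6], [0.5, -0.4], [1.8, -0.4]]
[[ 57.47096707  48.60571665]
 [ 60.89215775 -48.53569301]
 [-41.9190898  -47.67384754]
 [-43.31461795  47.50537323]]
[ 522.7 -207.9] -0.001 res [[-0.3, 1.3], [0.5, -1.2], [-0.7, -0.2], [0.5, 0.1]]
case in unit [[ 17.5169402   34.39751348]
 [ 26.87612516   3.27782585]
 [-36.31524401 -13.02200583]
 [-43.18792375  16.60024946]] [-8.7775256  10.31339574]
scene crop [131. 512.]
scene crop [44. 74.]
scene crop [355.  33.]
scene crop [475. 460.]
case scene in unit [[ 23.43498424   6.56502198]
 [-34.86371521 -10.28295362]
 [-47.39935006  18.5131403 ]
 [ 16.56349581  40.49161383]]
[ 529.4 -214.7] -0.278 res [[-1.6, 0.0], [0.1, 2.2], [-0.9, -1.4], [2.4, -0.8]]
```

```bash
python3 -m handwheel '[{"hand":0.4,"dx":24,"dy":-41,"wz":-0.074},{"hand":0.4,"dx":24,"dy":-41,"wz":-0.074},{"hand":0.4,"dx":24,"dy":-41,"wz":-0.074},{"hand":0.4,"dx":24,"dy":-41,"wz":-0.074},{"hand":0.4,"dx":24,"dy":-41,"wz":-0.074}]'
python3 -m handwheel '[{"hand":0.4,"dx":24,"dy":-41,"wz":-0.074},{"hand":0.4,"dx":24,"dy":-41,"wz":-0.074},{"hand":0.4,"dx":24,"dy":-41,"wz":-0.074},{"hand":0.4,"dx":24,"dy":-41,"wz":-0.074},{"hand":0.4,"dx":24,"dy":-41,"wz":-0.074}]'
python3 -m handwheel '[{"hand":0.4,"dx":24,"dy":-41,"wz":-0.074},{"hand":0.4,"dx":5.4,"dy":-44.8,"wz":-0.074},{"hand":0.4,"dx":5.4,"dy":-44.8,"wz":-0.074},{"hand":0.4,"dx":5.4,"dy":-44.8,"wz":-0.074},{"hand":0.4,"dx":5.4,"dy":-44.8,"wz":-0.074}]'
python3 -m handwheel '[{"hand":0.4,"dx":5.4,"dy":-44.8,"wz":-0.074},{"hand":0.4,"dx":5.4,"dy":-44.8,"wz":-0.074},{"hand":0.4,"dx":5.4,"dy":-44.8,"wz":-0.074},{"hand":0.4,"dx":5.4,"dy":-44.8,"wz":-0.074},{"hand":0.4,"dx":5.4,"dy":-44.8,"wz":-0.074}]'
```

```text
validation failed for argument at $[0]...
validation failed for argument at $[0]...
validation failed for argument at $[0]...
validation failed for argument at $[0]...
```

```bash
python3 -m handwheel '[{"hand":0.4,"dx":24,"dy":-41,"dz":0,"wx":0,"wy":0,"wz":-0.074},{"hand":0.4,"dx":24,"dy":-41,"dz":0,"wx":0,"wy":0,"wz":-0.074},{"hand":0.4,"dx":24,"dy":-41,"dz":0,"wx":0,"wy":0,"wz":-0.074},{"hand":0.4,"dx":24,"dy":-41,"dz":0,"wx":0,"wy":0,"wz":-0.074},{"hand":0.4,"dx":24,"dy":-41,"dz":0,"wx":0,"wy":0,"wz":-0.074}]'
```

```text
t: 0.7
tool_pos: [312.7, 440.3, 231.2]
orientation: [0.325, 0.946, -0.0, 0.0]
ft_force: [0.8, 0.6, -0.2]
finger_gap: 34.2
```

```bash
python3 -m handwheel '[{"hand":0.4,"dx":24,"dy":-41,"dz":0,"wx":0,"wy":0,"wz":-0.074},{"hand":0.4,"dx":24,"dy":-41,"dz":0,"wx":0,"wy":0,"wz":-0.074},{"hand":0.4,"dx":24,"dy":-41,"dz":0,"wx":0,"wy":0,"wz":-0.074},{"hand":0.4,"dx":24,"dy":-41,"dz":0,"wx":0,"wy":0,"wz":-0.074},{"hand":0.4,"dx":24,"dy":-41,"dz":0,"wx":0,"wy":0,"wz":-0.074}]'
python3 -m handwheel '[{"hand":0.4,"dx":24,"dy":-41,"dz":0,"wx":0,"wy":0,"wz":-0.074},{"hand":0.4,"dx":5.4,"dy":-44.8,"dz":0,"wx":0,"wy":0,"wz":-0.074},{"hand":0.4,"dx":5.4,"dy":-44.8,"dz":0,"wx":0,"wy":0,"wz":-0.074},{"hand":0.4,"dx":5.4,"dy":-44.8,"dz":0,"wx":0,"wy":0,"wz":-0.074},{"hand":0.4,"dx":5.4,"dy":-44.8,"dz":0,"wx":0,"wy":0,"wz":-0.074}]'
python3 -m handwheel '[{"hand":0.4,"dx":5.4,"dy":-44.8,"dz":0,"wx":0,"wy":0,"wz":-0.074},{"hand":0.4,"dx":5.4,"dy":-44.8,"dz":0,"wx":0,"wy":0,"wz":-0.074},{"hand":0.4,"dx":5.4,"dy":-44.8,"dz":0,"wx":0,"wy":0,"wz":-0.074},{"hand":0.4,"dx":5.4,"dy":-44.8,"dz":0,"wx":0,"wy":0,"wz":-0.074},{"hand":0.4,"dx":5.4,"dy":-44.8,"dz":0,"wx":0,"wy":0,"wz":-0.074}]'
```

```text
t: 1.2
tool_pos: [432.7, 235.3, 231.4]
orientation: [0.493, 0.87, 0.0, 0.0]
ft_force: [2.0, 0.5, 0.1]
finger_gap: 34.2
t: 1.7
tool_pos: [477.6, 15.1, 231.4]
orientation: [0.645, 0.764, 0.0, 0.0]
ft_force: [0.7, 0.1, 0.1]
finger_gap: 34.1
t: 2.2
tool_pos: [504.6, -209.0, 231.3]
orientation: [0.775, 0.632, 0.0, 0.0]
ft_force: [1.0, -0.9, -0.1]
finger_gap: 33.9
```

```bash
python3 -m handwheel '[{"hand":0.4,"dx":5.4,"dy":-44,"dz":0,"wx":0,"wy":0,"wz":-0.072},{"hand":0.4,"dx":0,"dy":0,"dz":-40,"wx":0,"wy":0,"wz":0},{"hand":0.4,"dx":0,"dy":0,"dz":-40,"wx":0,"wy":0,"wz":0},{"hand":0.4,"dx":0,"dy":0,"dz":-40,"wx":0,"wy":0,"wz":0},{"hand":0.4,"dx":0,"dy":0,"dz":0,"wx":0,"wy":0,"wz":0}]'
python3 - <<'E'
from h import *
s=get_image("scene")["pixels"][110:250,240:420,::-1];cv2.imwrite("pics/s1.png",cv2.resize(s,None,fx=4.2,fy=4.2,interpolation=cv2.INTER_CUBIC))
s=get_image("top")["pixels"][180:300,310:460,::-1];cv2.imwrite("pics/t1.png",cv2.resize(s,None,fx=4.8,fy=4.8,interpolation=cv2.INTER_CUBIC))
E
```

```text
t: 2.7
tool_pos: [505.9, -248.4, 104.5]
orientation: [0.796, 0.605, -0.002, -0.007]
ft_force: [-0.7, 0.6, -1.5]
finger_gap: 34.4
```

View pics/s1.png

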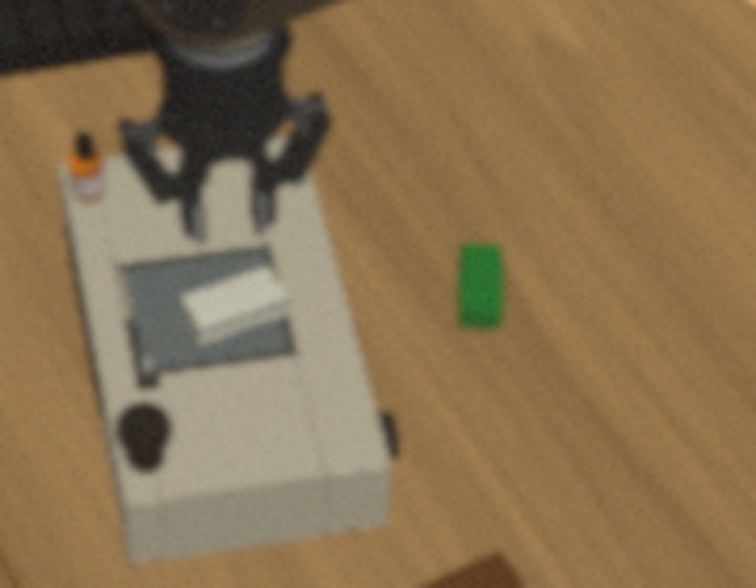

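View pics/t1.png

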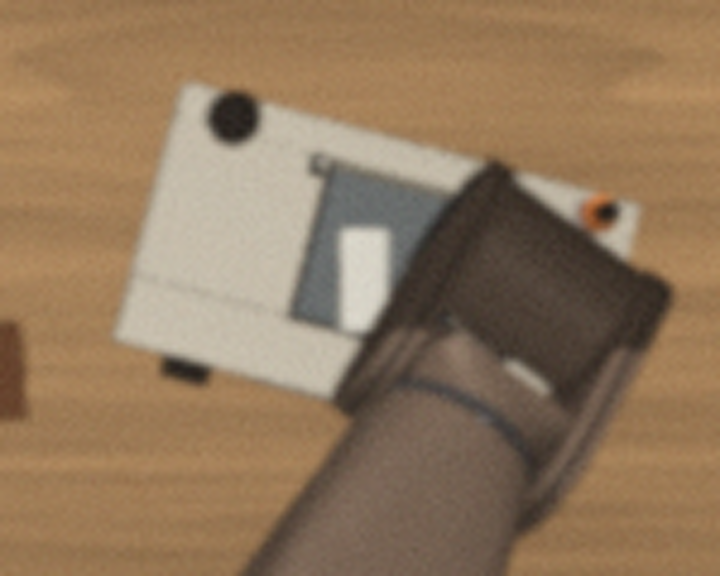

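The fingers, at s1 (195,230) and (262,220), stand over the -y side with the white case at (235,305). The path is clear, so I lower to push height.

```bash
python3 -m handwheel '[{"hand":0.4,"dx":0,"dy":0,"dz":-20,"wx":0,"wy":0,"wz":0},{"hand":0.4,"dx":0,"dy":0,"dz":-10,"wx":0,"wy":0,"wz":0},{"hand":0.4,"dx":0,"dy":0,"dz":-2,"wx":0,"wy":0,"wz":0},{"hand":0.4,"dx":0,"dy":0,"dz":0,"wx":0,"wy":0,"wz":0}]'
python3 - <<'E'
from h import *
q=sense();print(q["tool_pos"],q["orientation"])
s=get_image("scene")["pixels"][135:245,245:345,::-1];cv2.imwrite("pics/s2.png",cv2.resize(s,None,fx=5.4,fy=5.4,interpolation=cv2.INTER_CUBIC))
E
```

```text
t: 3.2
tool_pos: [510.8, -251.5, 80.5]
orientation: [0.796, 0.606, 0.0, 0.001]
ft_force: [0.8, 0.2, -1.1]
finger_gap: 34.3
[ 510.80489042 -251.46324653   80.51692571] [7.95769924e-01 6.05598535e-01 2.04005883e-04 7.75453090e-04]
```

View pics/s2.png

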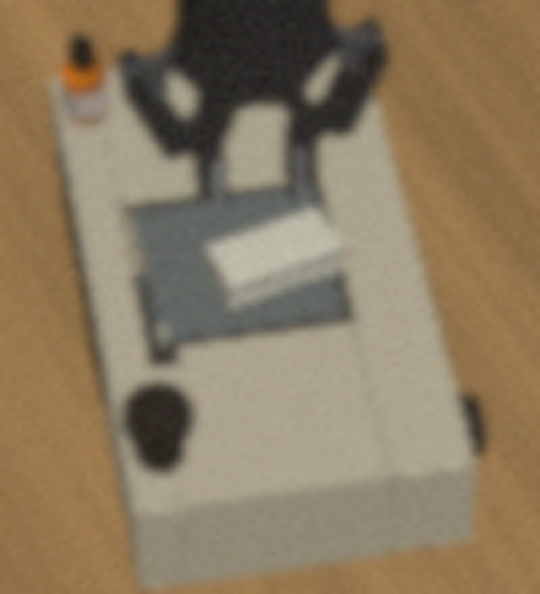

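```bash
python3 -m handwheel '[{"hand":0.4,"dx":1.3,"dy":4.8,"dz":-2,"wx":0,"wy":0,"wz":0},{"hand":0.4,"dx":1.3,"dy":4.8,"dz":0,"wx":0,"wy":0,"wz":0},{"hand":0.4,"dx":1.3,"dy":4.8,"dz":0,"wx":0,"wy":0,"wz":0},{"hand":0.4,"dx":1.3,"dy":4.8,"dz":0,"wx":0,"wy":0,"wz":0},{"hand":0.4,"dx":1.3,"dy":4.8,"dz":0,"wx":0,"wy":0,"wz":0}]';python3 -m handwheel '[{"hand":0.4,"dx":1.3,"dy":4.8,"dz":0,"wx":0,"wy":0,"wz":0},{"hand":0.4,"dx":1.3,"dy":4.8,"dz":0,"wx":0,"wy":0,"wz":0},{"hand":0.4,"dx":1.3,"dy":4.8,"dz":0,"wx":0,"wy":0,"wz":0},{"hand":0.4,"dx":1.3,"dy":4.8,"dz":0,"wx":0,"wy":0,"wz":0},{"hand":0.4,"dx":1.3,"dy":4.8,"dz":0,"wx":0,"wy":0,"wz":0}]'
python3 - <<'E'
from h import *
s=get_image("scene")["pixels"][135:245,245:345,::-1];cv2.imwrite("pics/s3.png",cv2.resize(s,None,fx=5.4,fy=5.4,interpolation=cv2.INTER_CUBIC))
E
```

```text
t: 3.75
tool_pos: [516.8, -226.7, 77.4]
orientation: [0.796, 0.606, -0.0, 0.0]
ft_force: [-0.4, -1.2, 0.2]
finger_gap: 34.1
t: 4.25
tool_pos: [523.4, -202.8, 77.4]
orientation: [0.796, 0.605, 0.0, 0.0]
ft_force: [-0.0, -1.8, 1.2]
finger_gap: 34.2
```

View pics/s3.png

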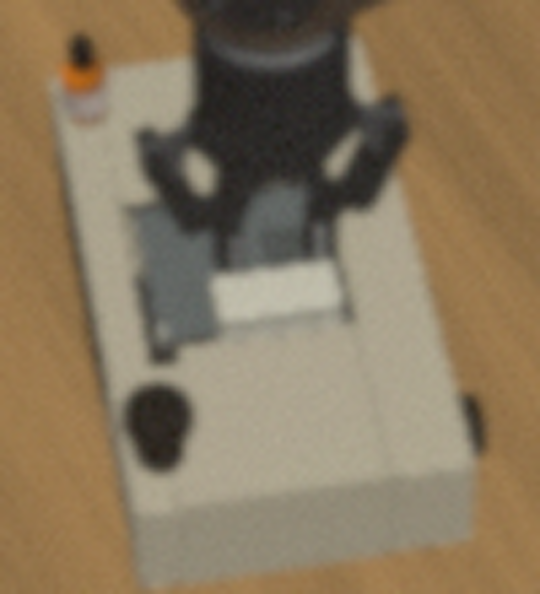

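The case is square against both fingertips at s3 (280,290), with its leading edge near the hatch edge. I keep pushing.

```bash
python3 -m handwheel '[{"hand":0.4,"dx":1.3,"dy":4.8,"dz":0,"wx":0,"wy":0,"wz":0},{"hand":0.4,"dx":1.3,"dy":4.8,"dz":0,"wx":0,"wy":0,"wz":0},{"hand":0.4,"dx":1.3,"dy":4.8,"dz":0,"wx":0,"wy":0,"wz":0},{"hand":0.4,"dx":1.3,"dy":4.8,"dz":0,"wx":0,"wy":0,"wz":0},{"hand":0.4,"dx":1.3,"dy":4.8,"dz":0,"wx":0,"wy":0,"wz":0}]';python3 -m handwheel '[{"hand":0.4,"dx":1.3,"dy":4.8,"dz":0,"wx":0,"wy":0,"wz":0},{"hand":0.4,"dx":1.3,"dy":4.8,"dz":0,"wx":0,"wy":0,"wz":0},{"hand":0.4,"dx":1.3,"dy":4.8,"dz":0,"wx":0,"wy":0,"wz":0},{"hand":0.4,"dx":1.3,"dy":4.8,"dz":0,"wx":0,"wy":0,"wz":0},{"hand":0.4,"dx":0,"dy":0,"dz":0,"wx":0,"wy":0,"wz":0}]'
python3 - <<'E'
from h import *
s=get_image("scene")["pixels"][135:245,245:345,::-1];cv2.imwrite("pics/s4.png",cv2.resize(s,None,fx=5.4,fy=5.4,interpolation=cv2.INTER_CUBIC))
E
```

```text
t: 4.8
tool_pos: [529.3, -178.6, 77.1]
orientation: [0.796, 0.606, -0.0, -0.001]
ft_force: [-2.1, -0.5, -0.2]
finger_gap: 34.8
t: 5.3
tool_pos: [535.4, -159.3, 77.4]
orientation: [0.796, 0.606, 0.0, 0.0]
ft_force: [0.3, -0.2, 0.2]
finger_gap: 34.0
```

View pics/s4.png

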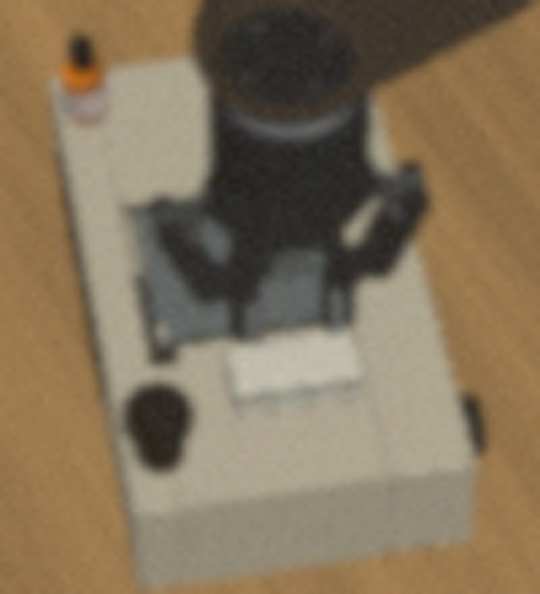

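Run:
```python
from h import *
s=get_image("scene")
th=-.272;R=np.array([[np.cos(th),-np.sin(th)],[np.sin(th),np.cos(th)]]);o=np.array([529,-217.5])
for (x,y),z in [((230,350),90),((354,332),90),((360,378),90),((238,398),90),((240,415),70),((358,392),70)]:
    print(((ray(s,((x+.5)/5.4-.5+245,(y+.5)/5.4-.5+135),z)[:2]-o)@R).round(1))
print((sense()["tool_pos"][:2]-o)@R)
```

```text
[22.6 73.1]
[-39.8  72.9]
[-37.  102.4]
[ 24.  103.9]
[22.4 98.6]
[-37.7  94.9]
[-9.3939534  57.18734398]
```

The case lies flat on the bare top at unit y of about 70–100 mm, at least 22 mm clear of the hatch. I back off, lift, shut the fingers and go over the ribs.

```bash
python3 -m handwheel '[{"hand":0.4,"dx":-2.6,"dy":-9.6,"dz":0,"wx":0,"wy":0,"wz":0},{"hand":0.4,"dx":-2.6,"dy":-9.6,"dz":0,"wx":0,"wy":0,"wz":0},{"hand":0.4,"dx":0,"dy":0,"dz":25,"wx":0,"wy":0,"wz":0},{"hand":0.0,"dx":-10,"dy":-16.4,"dz":10,"wx":0,"wy":0,"wz":0},{"hand":0.0,"dx":-10,"dy":-16.4,"dz":0,"wx":0,"wy":0,"wz":0}]';python3 -m handwheel '[{"hand":0,"dx":0,"dy":0,"dz":-10,"wx":0,"wy":0,"wz":0},{"hand":0,"dx":0,"dy":0,"dz":-10,"wx":0,"wy":0,"wz":0},{"hand":0,"dx":0,"dy":0,"dz":0,"wx":0,"wy":0,"wz":0}]'
python3 - <<'E'
from h import *
s=get_image("scene")["pixels"][135:245,245:345,::-1];cv2.imwrite("pics/s5.png",cv2.resize(s,None,fx=5.4,fy=5.4,interpolation=cv2.INTER_CUBIC))
th=-.272;R=np.array([[np.cos(th),-np.sin(th)],[np.sin(th),np.cos(th)]]);o=np.array([529,-217.5])
q=sense();print((q["tool_pos"][:2]-o)@R,q["tool_pos"][2],q["ft_force"])
E
```

```text
t: 5.9
tool_pos: [510.9, -214.2, 114.8]
orientation: [0.796, 0.606, 0.001, 0.003]
ft_force: [0.3, -0.0, 0.2]
finger_gap: 5.9
t: 6.2
tool_pos: [508.2, -210.9, 89.5]
orientation: [0.796, 0.605, -0.001, -0.002]
ft_force: [0.2, -0.2, -1.3]
finger_gap: -0.2
[-21.25243468   0.78449192] 90.31119675447292 [-0.36529065 -0.33581783  0.1304063 ]
```

View pics/s5.png

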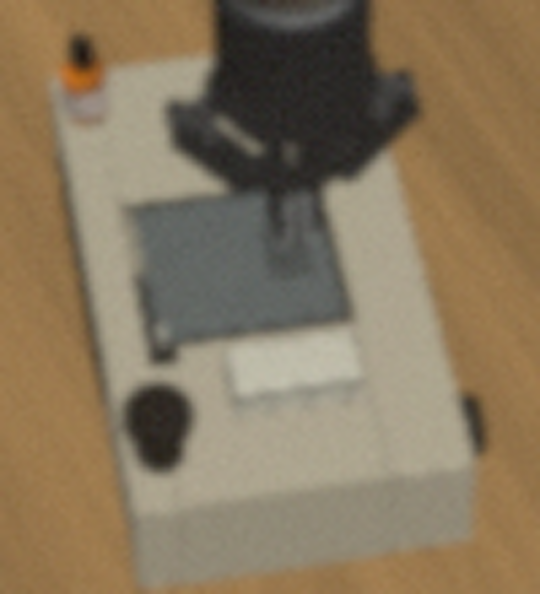

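The case is unmoved at s5 (295,362), and the shut fingers stand over the ribs at (290,265). Now I press.

```bash
python3 -m handwheel '[{"hand":0,"dx":0,"dy":0,"dz":-10,"wx":0,"wy":0,"wz":0},{"hand":0,"dx":0,"dy":0,"dz":-6,"wx":0,"wy":0,"wz":0},{"hand":0,"dx":0,"dy":0,"dz":-3,"wx":0,"wy":0,"wz":0},{"hand":0,"dx":0,"dy":0,"dz":0,"wx":0,"wy":0,"wz":0}]';python3 -m handwheel '[{"hand":0,"dx":0,"dy":0,"dz":-2,"wx":0,"wy":0,"wz":0},{"hand":0,"dx":0,"dy":0,"dz":-1,"wx":0,"wy":0,"wz":0},{"hand":0,"dx":0,"dy":0,"dz":0,"wx":0,"wy":0,"wz":0}]'
```

```text
t: 6.65
tool_pos: [509.5, -211.5, 72.6]
orientation: [0.796, 0.606, -0.0, -0.001]
ft_force: [0.1, 0.8, -0.8]
finger_gap: 0.1
t: 6.95
tool_pos: [510.0, -212.0, 70.8]
orientation: [0.796, 0.606, 0.0, 0.0]
ft_force: [-0.4, 0.5, 1.0]
finger_gap: -0.1
```

```bash
python3 -m handwheel '[{"hand":0,"dx":0,"dy":0,"dz":-1.5,"wx":0,"wy":0,"wz":0},{"hand":0,"dx":0,"dy":0,"dz":-1.5,"wx":0,"wy":0,"wz":0},{"hand":0,"dx":0,"dy":0,"dz":0,"wx":0,"wy":0,"wz":0}]';python3 -m handwheel '[{"hand":0,"dx":0,"dy":0,"dz":-1,"wx":0,"wy":0,"wz":0},{"hand":0,"dx":0,"dy":0,"dz":0,"wx":0,"wy":0,"wz":0}]';python3 -m handwheel '[{"hand":0,"dx":0,"dy":0,"dz":-1,"wx":0,"wy":0,"wz":0},{"hand":0,"dx":0,"dy":0,"dz":0,"wx":0,"wy":0,"wz":0}]'
```

```text
t: 7.25
tool_pos: [510.0, -212.0, 67.3]
orientation: [0.796, 0.605, 0.0, 0.0]
ft_force: [0.8, 1.3, 1.8]
finger_gap: -0.2
t: 7.45
tool_pos: [510.0, -212.0, 66.3]
orientation: [0.796, 0.605, 0.0, 0.0]
ft_force: [0.5, 0.4, 2.8]
finger_gap: -0.1
t: 7.65
tool_pos: [510.1, -212.1, 65.9]
orientation: [0.796, 0.606, 0.0, 0.0]
ft_force: [-0.3, 2.3, 5.6]
finger_gap: -0.4
```

```bash
python3 -m handwheel '[{"hand":0,"dx":0,"dy":0,"dz":-0.7,"wx":0,"wy":0,"wz":0},{"hand":0,"dx":0,"dy":0,"dz":0,"wx":0,"wy":0,"wz":0}]';python3 -m handwheel '[{"hand":0,"dx":0,"dy":0,"dz":-0.7,"wx":0,"wy":0,"wz":0},{"hand":0,"dx":0,"dy":0,"dz":0,"wx":0,"wy":0,"wz":0}]'
```

```text
t: 7.85
tool_pos: [510.1, -212.1, 65.8]
orientation: [0.796, 0.606, 0.0, 0.0]
ft_force: [-1.7, 2.2, 7.2]
finger_gap: -0.1
t: 8.05
tool_pos: [510.2, -212.1, 65.7]
orientation: [0.796, 0.606, 0.0, 0.0]
ft_force: [-3.9, 3.7, 11.4]
finger_gap: 0.2
```

Height stays at 65.7 while force climbs to 11 N, so the hatch is at its stop. I draw away up and toward the front.

```bash
python3 -m handwheel '[{"hand":0,"dx":-15,"dy":4,"dz":35,"wx":0,"wy":0,"wz":0},{"hand":0,"dx":-32,"dy":9,"dz":36,"wx":0,"wy":0,"wz":0},{"hand":0,"dx":-32,"dy":9,"dz":36,"wx":0,"wy":0,"wz":0},{"hand":0,"dx":0,"dy":30,"dz":36,"wx":0,"wy":0,"wz":0},{"hand":0,"dx":0,"dy":45,"dz":20,"wx":0,"wy":0,"wz":0}]';python3 -m handwheel '[{"hand":0,"dx":0,"dy":49,"dz":0,"wx":0,"wy":0,"wz":0},{"hand":0,"dx":0,"dy":49,"dz":0,"wx":0,"wy":0,"wz":0},{"hand":0,"dx":0,"dy":49,"dz":0,"wx":0,"wy":0,"wz":0},{"hand":0,"dx":0,"dy":49,"dz":0,"wx":0,"wy":0,"wz":0},{"hand":0,"dx":0,"dy":49,"dz":0,"wx":0,"wy":0,"wz":0}]'
python3 -m handwheel '[{"hand":0,"dx":0,"dy":0,"dz":0,"wx":0,"wy":0,"wz":0},{"hand":0,"dx":0,"dy":0,"dz":0,"wx":0,"wy":0,"wz":0},{"hand":0,"dx":0,"dy":0,"dz":0,"wx":0,"wy":0,"wz":0},{"hand":0,"dx":0,"dy":0,"dz":0,"wx":0,"wy":0,"wz":0},{"hand":0,"dx":0,"dy":0,"dz":0,"wx":0,"wy":0,"wz":0}]'
python3 - <<'E'
from h import *
s=get_image("scene")["pixels"][115:245,235:355,::-1];cv2.imwrite("pics/s6.png",cv2.resize(s,None,fx=4.5,fy=4.5,interpolation=cv2.INTER_CUBIC))
s=get_image("top")["pixels"][180:300,310:460,::-1];cv2.imwrite("pics/t6.png",cv2.resize(s,None,fx=4.8,fy=4.8,interpolation=cv2.INTER_CUBIC))
E
```

```text
t: 8.55
tool_pos: [430.8, -116.2, 229.8]
orientation: [0.797, 0.604, 0.001, 0.002]
ft_force: [1.3, 0.9, -0.4]
finger_gap: -0.1
t: 9.05
tool_pos: [430.0, 131.6, 226.5]
orientation: [0.796, 0.605, -0.0, 0.0]
ft_force: [0.6, 0.1, -0.4]
finger_gap: -0.2
t: 9.55
tool_pos: [431.0, 128.7, 226.8]
orientation: [0.797, 0.604, -0.0, 0.0]
ft_force: [-0.3, -0.4, 0.3]
finger_gap: 0.2
```

View pics/s6.png

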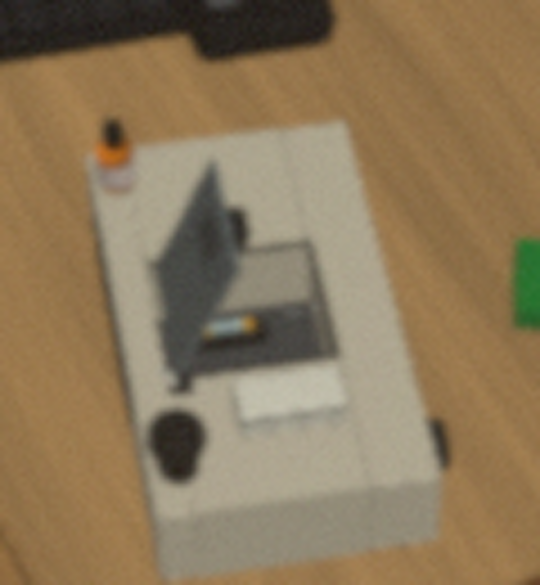

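View pics/t6.png

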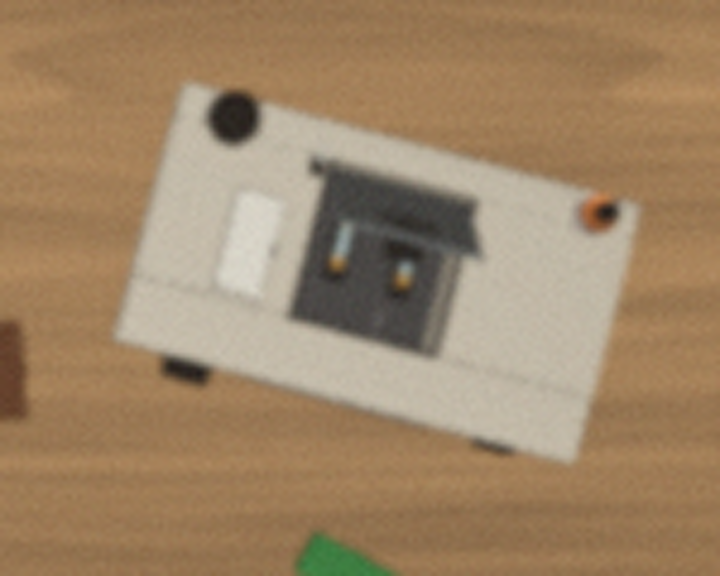

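The hatch is open with the fuses visible at t6 (340,245), and the case is at (250,243). I wait a second, then check the angle and that nothing else has changed.

```bash
python3 -m handwheel '[{"hand":0,"dx":0,"dy":0,"dz":0,"wx":0,"wy":0,"wz":0},{"hand":0,"dx":0,"dy":0,"dz":0,"wx":0,"wy":0,"wz":0},{"hand":0,"dx":0,"dy":0,"dz":0,"wx":0,"wy":0,"wz":0},{"hand":0,"dx":0,"dy":0,"dz":0,"wx":0,"wy":0,"wz":0},{"hand":0,"dx":0,"dy":0,"dz":0,"wx":0,"wy":0,"wz":0}]';python3 -m handwheel '[{"hand":0,"dx":0,"dy":0,"dz":0,"wx":0,"wy":0,"wz":0},{"hand":0,"dx":0,"dy":0,"dz":0,"wx":0,"wy":0,"wz":0},{"hand":0,"dx":0,"dy":0,"dz":0,"wx":0,"wy":0,"wz":0},{"hand":0,"dx":0,"dy":0,"dz":0,"wx":0,"wy":0,"wz":0},{"hand":0,"dx":0,"dy":0,"dz":0,"wx":0,"wy":0,"wz":0}]'
python3 - <<'E'
from h import *
g=get_image("scene");im=g["pixels"][:,:,::-1].copy()
th=-.272;R=np.array([[np.cos(th),-np.sin(th)],[np.sin(th),np.cos(th)]]);o=np.array([529,-217.5])
a=im[115:245,235:355];b=cv2.resize(a,None,fx=4.5,fy=4.5,interpolation=cv2.INTER_CUBIC)
for ang,c in((1.15,(0,0,255)),(0.9,(255,0,0))):
  for y in(45,-45):
    X=[*(R@[55-95*np.cos(ang),y]+o),69.5+95*np.sin(ang)]
    p=(proj(g,X)-[235,115]+.5)*4.5-.5;cv2.circle(b,tuple(int(v) for v in p),4,c,1)
cv2.imwrite("pics/s7.png",b)
d=cv2.absdiff(im,cv2.imread("pics/scene0.png")).max(2)
cv2.imwrite("pics/d7.png",cv2.convertScaleAbs(d,alpha=3))
E
```

```text
t: 10.15
tool_pos: [430.7, 130.1, 226.9]
orientation: [0.796, 0.606, 0.0, 0.0]
ft_force: [-0.2, -0.2, 1.1]
finger_gap: -0.3
t: 10.65
tool_pos: [430.7, 130.1, 226.9]
orientation: [0.796, 0.606, 0.0, -0.0]
ft_force: [0.1, 0.3, -0.7]
finger_gap: -0.2
```

View pics/s7.png

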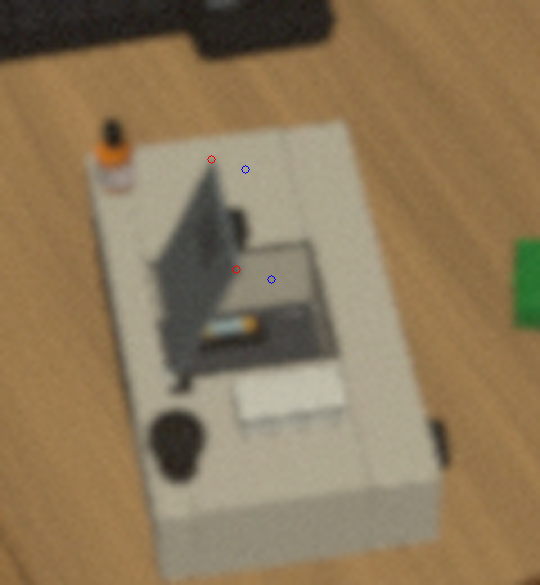

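View pics/d7.png

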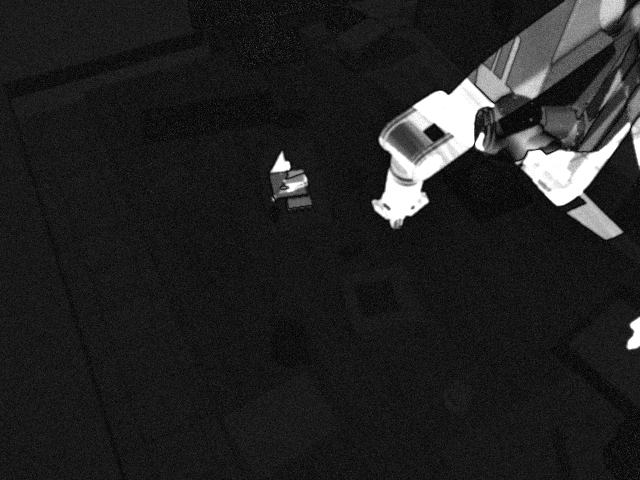

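The hatch corners match the predicted 1.15 rad marks at s7 (211,160) and (236,269). The difference image shows changes only at the hatch, the case, the pointer and the arm. I hand the job in.

```bash
python3 -c "
from station import *
print(job_done())"
```

```text
the job is handed in; nothing more can be done
None
```

The job is done and handed in at about 10.7 s of the 46 s allowed; the hand-in gives no verdict.

- **Case:** I pushed it to the +y side with two fingertips. It lies flat on the unit's bare top, its near edge about 25 mm from the hatch.
- **Hatch:** I pressed the ribs once with shut fingers. At the stop the height held at 65.7 mm while the force rose to 11 N. I then drew away up and to the front.
- **Last checks:** About 2 s after release the hatch was still fully open, its corners matching the predicted 1.15 rad positions. The scene picture differed from the first one only at the hatch, its pointer, the case and the arm. The hatch tips the pointer as it opens, though I did not measure the pointer's angle.
- **Disagreements:** The two cameras put the unit about 5 mm apart in y, so I used a value between them. The first set of moves was refused for missing row entries, before anything had moved. No other check failed.

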